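Probe a shrouded test port with a tester pen

ROBOT

A 6-joint arm with a two-finger parallel gripper is mounted at the origin on the work surface; the furniture and walls round the work are solid. World frame = base frame: x ahead of the robot, y to its left, z up, the work surface at z = 0. Lengths are in mm, angles in rad, forces in N, time in s.
With the tool pointing down it reaches from about 400 to 925 mm from the base axis. Payload 12.5 kg.
Tool frame: the origin (TCP) lies midway between the tips of the shut fingers; the grasp point (between the pads) lies 19 mm behind it; z points along the fingers, y is the direction in which the jaws open and shut (so a half turn about z gives the same grasp; the last joint's range is limited). The gripper opens to 95 mm and grips with 3 to 60 N. Pads are 20 mm wide; open, the fingers measure 119 mm over their backs; the gripper's body (75 mm by 180 mm) begins 59 mm behind the grasp point.
Start: joints at [1.122, 0.491, 1.559, -0, 1.092, -0.106], TCP at [210.062, 588.66, 214.661] pointing down, gripper open.
Joint ranges: [-3.1, 3.1], [-0.84, 2.19], [0.05, 2.79], [-1.13, 4.28], [0.06, 2.93], [-2.69, 2.69]. Speed limits (rad/s): [2.22, 2.22, 2.79, 3.14, 3.14, 3.14].

INTERFACE

Orientations are given as [roll, pitch, yaw] about the fixed x, y, z axes, in that order (R = Rz(yaw) Ry(pitch) Rx(roll)).
In Python, from cell import * gives the robot as it stands. The module is installed in compiled form; this text tells all that it offers.
- The arm moves only by the tool carry_out, never from a script. Its argument "moves" is a list of rows, each an object of numbers: "dx", "dy", "dz": the shift along the tool's x, y, z in m; "twist": the turn about the tool's z in degrees. A call has 1 to 5 rows; each row is the pose to reach, as a shift and turn from the pose commanded when the call began, along the tool's axes at that moment; what a row does not reach only later rows make up. A row lasts 1/10 s, in which the tool goes at most 50 mm and 8.59 degrees, less where a joint would pass 70% of its speed; a pose out of reach is approached as far as the arm can. A call with a gripper value outside its range is refused whole. "grip" is the finger opening in m, from 0 to 0.0951, set as the call begins (left out, the last holds). The fingers move at their own pace and stop on an object; the grip force is fixed at half the most. Time passes only in rows, so rows that repeat a pose let the fingers close. It gives the time, the measured TCP pose, the force and the opening at its end, in the units of the state.
- state(): the state, without advancing time (a new reading comes with each control period).
- read_camera(name): name is "scene" or "top"; returns (picture, depth): 384x512x3 uint8, red, green, blue; 384x512 float32, mm along the optical axis (not along the pixel's ray), 0 where there is no reading.
- camera_info(name): a dict with "mtx" (3x3 intrinsics, pixels), "R" (3x3) and "t" (3): a world point X has camera coordinates R X + t. Camera axes: x right, y down, z forward; pixel columns grow to the right and rows downward; lengths in mm; the calibration is good to about 2 mm. A picture is of the moment at which its call begins. camera_info takes no time and is no camera call.
- job_done(): hands the job in, once; it reports no verdict.
The state is a dict: "t": time; "joints": joint angles; "qvel": joint speeds; "tau": joint torques, N m; "eef_pos": TCP position; "tcp_rot": TCP orientation; "ft_force": force on the tool from outside, world axes, zero at the start; "moment": the same for the moment, N m; "opening": opening from 0.0 (shut) to 1.0 (fully open).
Only numpy, scipy, OpenCV 4.12 (cv2) and the standard library are available. Lean on these libraries where they do the work, as an engineer would, in place of code of your own. Each camera call takes 0.05 s, during which the arm holds its last target. There are 200 camera calls.

TASK

Swing the small metal cover on top of the power supply aside so that its test port is clear, then take the tester pen out of its stand, lower its bare steel rod down the middle of the port and press the sprung contact at the bottom about halfway down. The port's metal sleeve is earthed and the contact is live, so the pen must never touch the sleeve or the top of the case around it, and must not be driven hard onto the contact. Finish while still holding the pen upright, centred and pressed there so that it can be read, and leave the other things on the bench where they are.

Things in the scene. Friction and masses are not known exactly. Their poses are not given: they have to be found in the camera images.
- port_mouth (a point): Centre of the test port's mouth, on the bore axis, level with the top of its round steel flange (flange 40 mm across, 5 mm high, 80 mm above the bench). The bore is vertical, 24 mm in diameter, and its steel sleeve is 30 mm long. The top of the sprung contact lies on the bore axis 44 mm below this point. x, y axes are those of the power supply.
- supply: The power supply: grey metal case 130 x 160 x 75 mm (x, y, z) on rubber feet, heavy, does not move. Origin: centre of its underside on the bench; -x is the front with a black terminal strip and a rocker switch. The test port's axis stands at (-5, -32) mm, the cover's pivot at (-5, +4) mm; vents take up the +y part of the top. The case may be turned up to 0.4 rad either way.
- port: The steel sleeve and flange of the port together with the case's top sheet to which it is fixed; earthed: the pen must not touch any of it. Origin and axes as the supply's.
- cover (a joint): Angle of the swing cover about its vertical pivot, rad, counter-clockwise from above positive. 0: square over the port, the knob then lying toward the supply's -y side (positive swings the knob toward the supply's +x side, the back); at the start within 0.2 of that. Turns to 1.9 either way, stays where it is left (friction, about 0.4 N at the knob). Beyond 0.95 either way the port is clear.
- cover_knob (a point): Centre of the top of the black knob on the free end of the cover: upright, 12 mm in diameter, 18 mm tall, 56 mm from the pivot; its top is 102 mm above the bench. The cover itself is a 3 mm aluminium plate that lies on the flange (its top 84 mm above the bench), 38 mm wide over the port.
- cover_hinge (a point): The cover's pivot axis (a low round screw head, 11 mm across, top 88 mm above the bench), 36 mm from the port's axis; this point is at the height of the plate's top.
- contact: The sprung brass contact at the bottom of the port. Origin: centre of its top face.
- contact_travel (a joint): Travel of the sprung test contact at the bottom of the port, m: 0 at rest, grows downward as it is pressed, stop at 0.012. Brass disc 14 mm across. It takes about 1.2 N to start it, 3.3 N at half travel and 5.4 N at the stop.
- tester: The tester pen, 165 mm long, about 70 g, standing upright in its stand. Origin: the tip; z axis along the pen, upward. Bare steel rod 6 mm in diameter with a rounded tip from 0 to 75 mm, then a round body 20 mm in diameter with a flat shoulder at 75 mm, ribbed rubber grip from 100 to 145 mm and a clear cap at 165 mm.
- tester_tip (a point): The tip of the pen's steel rod.
- stand: The pen's stand: grey round weighted foot 84 mm across with an upright column 32 mm in diameter, fixed to the bench. Origin: centre of its underside. The pen drops into the open top: socket 25 mm in diameter and 17 mm deep, below it a 12 mm bore for the rod. The pen's tip rests 16 mm above the bench and its body stands out of the stand from 92 mm above the tip.
- stand_rim (a point): Centre of the stand's open top, 108 mm above the bench.
- side_cutters: Bystander: side cutters with blue grips, 48 x 130 x 10 mm, lying beside the stand. Origin: centre of its underside.
- screw_tin: Bystander: round open tin of screws, 65 mm across, 28 mm tall, beside the stand. Origin: centre of its underside.
- heatsink: Bystander: aluminium heatsink with fins, 40 x 45 x 24 mm, beside the stand. Origin: centre of its underside.
- multimeter: Bystander: multimeter, 90 x 185 x 54 mm, lying near the robot. Origin: centre of its underside.
- solder_spool: Bystander: small reel, 62 x 79 x 31 mm, at the right of the bench. Origin: centre of its underside.
- dropper_bottle: Bystander: small bottle with a pointed dropper cap, 34 mm across, 104 mm tall, at the right of the bench. Origin: centre of its underside.

How it is judged (in metres and radians):
On the way, in this order (a step that is already met when the one before it is completed fails the run):
1. the cover is swung clear of the port ((value of joint cover above 0.95 rad or value of joint cover below -0.95 rad)), for 0.2 s.
2. the pen's rod is inside the port's bore (z of tester_tip in the frame of port_mouth below -0.008 m and horizontal distance between tester_tip and port_mouth below 0.01 m and (value of joint cover above 0.95 rad or value of joint cover below -0.95 rad)), for 0.1 s.
At the end, for the whole second after the job is handed in: The cover is more than 0.95 rad from closed; the fingers still hold the pen, still and upright (within 0.10 rad), its tip within 5 mm of the bore's axis and holding the sprung contact 3 to 10 mm down of its 12 mm; the pen touches neither sleeve, case nor stand ((value of joint cover above 0.95 rad or value of joint cover below -0.95 rad) and value of joint contact_travel between 0.003 and 0.01 m and contact force between tester and contact above 0.8 N and horizontal distance between tester_tip and port_mouth below 0.005 m and angle between tester's own z axis and vertical below 0.1 rad and linear speed of tester below 0.02 m/s and contact force between the fingers and tester above 2 N and contact force between tester and port below 0.3 N and contact force between tester and stand below 0.3 N); the arm keeps its last pose, push and grip.
It fails at once if the pen touches the port's sleeve or flange or the case's top (contact force between tester and port above 0.3 N).
It fails at once if the pen is driven onto the contact with more than 15 N (contact force between tester and contact above 15 N).
It fails at once if another thing on the bench is shifted by more than 20 mm (distance of any of side_cutters, screw_tin, heatsink, multimeter, solder_spool, dropper_bottle from where it was at the start of the episode above 0.02 m).
It also fails if it takes over 58 s, if anything falls off the work surface, if the arm or the gripper's body presses on something with over 40 N, if the wrist force passes 120 N, or if a joint passes its speed limit or range.

## Working session

There is one attempt and no reset: what is moved stays moved. The work goes in short steps, Python scripts to look and compute and a tool call to move; the robot and the scene stay as the last step left them, time stands still between calls to the robot, and variables do not carry over. Pictures are saved under pics/ and viewed, about 8 in all and at most 12, crops included, and the job is handed in when it is done.

Besides the shell and the picture viewer there is one more tool, called after "Request:" as name(argument=value, ...) on one line, values as JSON. carry_out: Moves the arm, as the interface text tells. Its arguments: {"type":"object","properties":{"moves":{"type":"array","items":{"type":"object","properties":{"dx":{"type":"number"},"dy":{"type":"number"},"dz":{"type":"number"},"twist":{"type":"number"}}}},"grip":{"type":"number"}},"required":["moves"]}

```bash
mkdir -p pics; python3 - <<'E'
from cell import *
import cv2,numpy as np
for n in("top","scene"):
    p,d=read_camera(n); cv2.imwrite(f"pics/{n}0.png",p[:,:,::-1]); np.savez(f"{n}0.npz",p=p,d=d)
    c=camera_info(n); print(n,c['mtx'],c['R'],c['t'])
print(state())
E
```

```text
top [[368.54598353   0.         250.6663872 ]
 [  0.         368.54598353 188.44165541]
 [  0.           0.           1.        ]] [[-0.00779809 -0.99996777  0.00191199]
 [-0.99808639  0.0076661  -0.06135787]
 [ 0.06134124 -0.0023868  -0.998114  ]] [ -88.02332735  496.31581832 1168.83026943]
scene [[454.19945998   0.         263.22796828]
 [  0.         454.19945998 200.46939619]
 [  0.           0.           1.        ]] [[-0.8087683   0.58812409  0.00197177]
 [ 0.46109789  0.63616018 -0.61861859]
 [-0.36507886 -0.49940992 -0.78568897]] [ 434.60979403 -109.2751936  1303.37295896]
{'t': 0.1, 'joints': array([ 1.12241479e+00,  4.91509750e-01,  1.55938261e+00, -5.00386456e-05,
        1.09170669e+00, -1.05613877e-01]), 'qvel': array([ 5.60271766e-05, -1.75231808e-03, -1.32873256e-03, -1.15255638e-03,
        6.85145850e-04,  1.46900107e-03]), 'tau': array([ 3.42281979e-03, -6.13628769e+01, -2.58606094e+01,  6.94414065e-02,
        4.70445037e-02,  1.44965026e-05]), 'eef_pos': array([209.96397772, 588.4485783 , 214.11571245]), 'tcp_rot': array([-3.14058719e+00, -6.19569849e-05,  2.79884805e+00]), 'ft_force': array([-1.06047726,  0.03334651, -0.4563781 ]), 'moment': array([-0.0508131 ,  0.0113719 , -0.00566825]), 'opening': 0.9985812112217581}
```

View pics/top0.png

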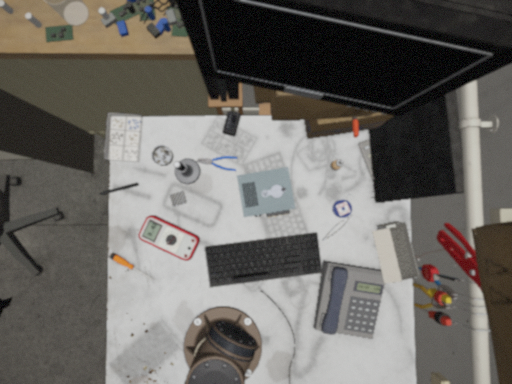

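View pics/scene0.png

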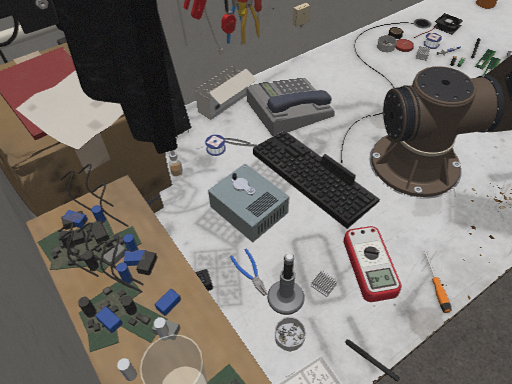

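The top view shows the supply at about (267,190), with the knob end pointing right (−y). The stand and pen are at (185,170), the heatsink at (179,198), the tin at (162,155) and the cutters at (222,162). Next I'll measure these with depth.

```bash
cat > h.py <<'E'
import numpy as np,cv2
from cell import *
def cloud(n,d):
    c=camera_info(n);K=c['mtx'];v,u=np.mgrid[:384,:512]
    X=np.stack([(u-K[0,2])/K[0,0]*d,(v-K[1,2])/K[1,1]*d,d],-1)-c['t']
    P=X@c['R']; P[d<=0]=np.nan; return P
def proj(n,X):
    c=camera_info(n);q=(np.atleast_2d(X)@c['R'].T+c['t'])@c['mtx'].T; return q[:,:2]/q[:,2:]
E
python3 - <<'E'
from h import *
for n,(u0,u1,v0,v1) in {"top":(140,310,140,225),"scene":(200,300,155,330)}.items():
    f=np.load(n+"0.npz");P=cloud(n,f['d'])
    img=f['p'][v0:v1,u0:u1,::-1];k=800//(u1-u0) if n=="top" else 3
    cv2.imwrite(f"pics/c_{n}.png",cv2.resize(img,None,fx=k,fy=k,interpolation=cv2.INTER_CUBIC))
    Q=P[v0:v1,u0:u1].reshape(-1,3);Q=Q[np.isfinite(Q[:,0])]
    print(n,"bench z",np.median(Q[abs(Q[:,2])<12][:,2]))
    s=Q[(Q[:,1]<50)&(Q[:,2]>68)&(Q[:,2]<110)]
    t=s[s[:,2]<79]; r=cv2.minAreaRect(t[:,:2].astype(np.float32)); print("top",len(t),np.median(t[:,2]),r)
    kn=s[s[:,2]>94]; print("knob",len(kn),kn.mean(0),kn[:,2].max())
    pl=s[(s[:,2]>80)&(s[:,2]<87)];print("plate",len(pl),pl.mean(0))
    p=Q[(Q[:,1]>50)&(Q[:,2]>165)];print("pen cap",len(p),p.mean(0),p.max(0),p.min(0))
    p=Q[(Q[:,1]>50)&(Q[:,2]>103)&(Q[:,2]<111)];print("rim",len(p),p.mean(0),p.max(0),p.min(0))
E
```

```text
top bench z -0.9760007236084325
top 2002 73.89681809661211 ((482.37542724609375, -136.8355712890625), (130.33486938476562, 160.17063903808594), 9.20384407043457)
knob 11 [ 488.506582   -187.48782015  100.80128441] 105.49813228724089
plate 168 [ 481.86764152 -159.21927807   82.97868492]
pen cap 40 [554.80308217 113.3042729  176.39044026] [564.45212792 122.16160538 184.82435982] [546.89886191 105.88793094 165.55880642]
rim 36 [552.95541315 110.24170896 106.76823206] [570.92861706 127.00089084 110.21772301] [540.21438403  99.96456339 103.03602243]
scene bench z -0.24479739304344145
top 2439 74.3677402063225 ((484.5347900390625, -136.23367309570312), (133.31253051757812, 162.64456176757812), 8.913737297058105)
knob 22 [ 491.60257502 -187.53417828   99.82144311] 103.12862101050295
plate 203 [ 485.64798429 -159.38296167   83.45597306]
pen cap 972 [766.28919732 217.21687344 390.42442882] [808.31494326 262.30174844 413.50390985] [551.02162488 107.60795491 165.19411982]
rim 73 [561.5681671  119.56209288 107.08662636] [573.5817875  130.77501586 110.9440199 ] [542.22641343 100.77502862 103.0437375 ]
```

View pics/c_top.png

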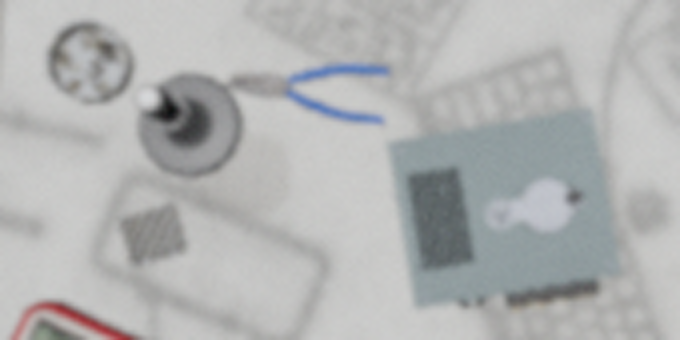

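View pics/c_scene.png

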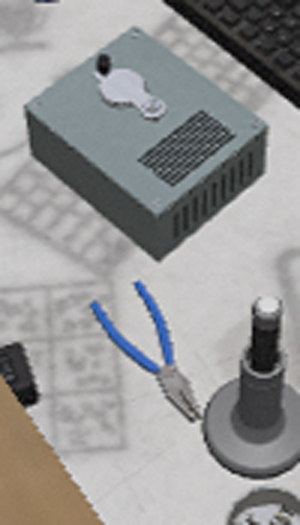

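The supply is centred at about (483.5, −136.5) with yaw about +0.158. That puts the port at (483.6, −169), the pivot at (478, −133), the knob at (490, −188, top 102) and the cover at about +0.06. The knob radius checks out at 55.8 mm against the 56 given. I'll push the knob toward +x with the fingers shut.

Request:
carry_out(moves=[{"dx": -0.036, "dy": -0.029, "twist": -4}, {"dx": -0.072, "dy": -0.058, "twist": -8}, {"dx": -0.108, "dy": -0.087, "twist": -12}, {"dx": -0.144, "dy": -0.116, "twist": -16}, {"dx": -0.178, "dy": -0.143, "twist": -19.65}], grip=0)

```text
schema error: expected keys dx, dy, dz, twist
```

Request:
carry_out(moves=[{"dx": -0.036, "dy": -0.029, "dz": 0, "twist": -4}, {"dx": -0.072, "dy": -0.058, "dz": 0, "twist": -8}, {"dx": -0.108, "dy": -0.087, "dz": 0, "twist": -12}, {"dx": -0.144, "dy": -0.116, "dz": 0, "twist": -16}, {"dx": -0.178, "dy": -0.143, "dz": 0, "twist": -19.65}], grip=0)

```text
t: 0.6
eef_pos: [330.2, 392.3, 214.5]
tcp_rot: [-3.141, -0.0, -3.138]
ft_force: [0.7, 0.5, 0.3]
opening: 0.639
```

Request:
carry_out(moves=[{"dx": -0.024, "dy": -0.039, "dz": 0, "twist": 0}, {"dx": -0.048, "dy": -0.078, "dz": 0, "twist": 0}, {"dx": -0.072, "dy": -0.117, "dz": 0, "twist": 0}, {"dx": -0.096, "dy": -0.156, "dz": 0, "twist": 0}, {"dx": -0.12, "dy": -0.194, "dz": 0, "twist": 0}])

```text
t: 1.1
eef_pos: [450.2, 198.4, 214.6]
tcp_rot: [3.142, -0.0, -3.142]
ft_force: [0.6, 0.8, 0.1]
opening: 0.213
```

Request:
carry_out(moves=[{"dx": 0, "dy": -0.04, "dz": 0, "twist": 0}, {"dx": 0, "dy": -0.08, "dz": 0, "twist": 0}, {"dx": 0, "dy": -0.12, "dz": 0, "twist": 0}, {"dx": 0, "dy": -0.16, "dz": 0, "twist": 0}, {"dx": 0, "dy": -0.2, "dz": 0, "twist": 0}])

```text
t: 1.6
eef_pos: [449.3, -1.4, 214.6]
tcp_rot: [3.141, -0.0, -3.141]
ft_force: [0.9, 1.3, 1.3]
opening: 0.003
```

Request:
carry_out(moves=[{"dx": 0, "dy": -0.04, "dz": 0, "twist": 0}, {"dx": 0, "dy": -0.08, "dz": 0, "twist": 0}, {"dx": 0, "dy": -0.12, "dz": 0, "twist": 0}, {"dx": 0, "dy": -0.16, "dz": 0, "twist": 0}, {"dx": 0, "dy": -0.195, "dz": 0, "twist": 0}])

```text
t: 2.1
eef_pos: [449.4, -196.7, 214.5]
tcp_rot: [3.141, -0.0, 3.141]
ft_force: [0.8, -0.0, 0.5]
opening: 0.006
```

Request:
carry_out(moves=[{"dx": 0, "dy": 0, "dz": 0.035, "twist": 0}, {"dx": 0, "dy": 0, "dz": 0.07, "twist": 0}, {"dx": 0, "dy": 0, "dz": 0.1, "twist": 0}, {"dx": 0, "dy": 0, "dz": 0.1215, "twist": 0}, {"dx": 0, "dy": 0, "dz": 0.1215, "twist": 0}])

```text
t: 2.6
eef_pos: [448.5, -194.2, 90.8]
tcp_rot: [3.139, -0.004, 3.142]
ft_force: [0.0, 0.6, -1.1]
opening: 0.004
```

Request:
carry_out(moves=[{"dx": -0.012, "dy": 0.002, "dz": 0, "twist": 0}, {"dx": -0.022, "dy": 0.003, "dz": 0, "twist": 0}, {"dx": -0.03, "dy": 0.004, "dz": 0, "twist": 0}, {"dx": -0.038, "dy": 0.005, "dz": 0, "twist": 0}, {"dx": -0.046, "dy": 0.006, "dz": 0, "twist": 0}])

```text
t: 3.1
eef_pos: [496.6, -188.7, 93.6]
tcp_rot: [-3.141, 0.001, -3.141]
ft_force: [-1.1, 0.5, 0.2]
opening: 0.003
```

Request:
carry_out(moves=[{"dx": -0.01, "dy": 0.004, "dz": 0, "twist": 0}, {"dx": -0.018, "dy": 0.009, "dz": 0, "twist": 0}, {"dx": -0.025, "dy": 0.015, "dz": 0, "twist": 0}, {"dx": -0.03, "dy": 0.022, "dz": 0, "twist": 0}, {"dx": -0.034, "dy": 0.029, "dz": 0, "twist": 0}])

```text
t: 3.6
eef_pos: [530.1, -159.0, 93.0]
tcp_rot: [3.141, -0.0, -3.141]
ft_force: [0.3, 0.0, -0.2]
opening: 0.009
```

Request:
carry_out(moves=[{"dx": -0.002, "dy": 0.005, "dz": 0, "twist": 0}, {"dx": -0.003, "dy": 0.01, "dz": 0, "twist": 0}, {"dx": -0.003, "dy": 0.012, "dz": 0, "twist": 0}, {"dx": -0.003, "dy": 0.012, "dz": 0, "twist": 0}, {"dx": -0.003, "dy": 0.012, "dz": 0, "twist": 0}])

```text
t: 4.1
eef_pos: [532.6, -147.9, 93.1]
tcp_rot: [3.141, -0.0, -3.142]
ft_force: [0.7, 0.1, 0.6]
opening: 0.003
```

Request:
carry_out(moves=[{"dx": 0, "dy": -0.01, "dz": 0, "twist": 0}, {"dx": 0, "dy": -0.01, "dz": -0.03, "twist": 0}, {"dx": 0, "dy": -0.01, "dz": -0.07, "twist": 0}, {"dx": 0, "dy": -0.01, "dz": -0.11, "twist": 0}, {"dx": 0, "dy": 0.0, "dz": -0.13, "twist": 0}])

```text
t: 4.6
eef_pos: [533.4, -149.5, 226.4]
tcp_rot: [-3.14, 0.004, 3.14]
ft_force: [0.2, -0.1, 0.5]
opening: 0.004
```

Request:
carry_out(moves=[{"dx": -0.004, "dy": 0.03, "dz": 0, "twist": 0}, {"dx": -0.008, "dy": 0.07, "dz": 0, "twist": 0}, {"dx": -0.012, "dy": 0.11, "dz": 0, "twist": 0}, {"dx": -0.016, "dy": 0.15, "dz": 0, "twist": 0}, {"dx": -0.02, "dy": 0.19, "dz": 0, "twist": 0}], grip=0.09)

```text
t: 5.1
eef_pos: [552.9, 42.9, 223.2]
tcp_rot: [3.142, 0.0, 3.141]
ft_force: [0.1, 0.1, 0.2]
opening: 0.372
```

Request:
carry_out(moves=[{"dx": 0, "dy": 0.03, "dz": 0, "twist": 0}, {"dx": -0.002, "dy": 0.05, "dz": 0, "twist": 0}, {"dx": -0.002, "dy": 0.07, "dz": 0, "twist": 0}, {"dx": -0.002, "dy": 0.07, "dz": 0, "twist": 0}, {"dx": -0.002, "dy": 0.07, "dz": 0, "twist": 0}])

```text
t: 5.6
eef_pos: [554.8, 111.6, 223.1]
tcp_rot: [-3.141, -0.0, -3.141]
ft_force: [-0.5, 0.3, -0.1]
opening: 0.793
```

```bash
python3 - <<'E'
from h import *
out=[]
for n in("top","scene"):
    p,d=read_camera(n);P=cloud(n,d);np.savez(n+"1.npz",p=p,d=d)
    g=np.isfinite(P[...,0])&(P[...,1]<-50)&(P[...,1]>-240)&(P[...,0]>390)&(P[...,0]<580)
    kn=P[g&(P[...,2]>93)&(P[...,2]<107)];print(n,"knob",len(kn),kn.mean(0) if len(kn) else 0)
    u0,v0=proj(n,[483,-140,80])[0].astype(int)-60
    out.append(cv2.resize(p[v0:v0+120,u0:u0+120,::-1],(400,400),interpolation=cv2.INTER_CUBIC))
    c=proj(n,[483.6,-168.9,80])[0]; print((c-[u0,v0])*400/120)
    # flange rim z~80
    fl=P[g&(P[...,2]>77.5)&(P[...,2]<82.5)];fl=fl[np.linalg.norm(fl[:,:2]-[483.6,-168.9],axis=1)<28]; print("flange",len(fl),fl.mean(0),fl.min(0),fl.max(0))
cv2.imwrite("pics/b.png",np.hstack(out)); print(state()['eef_pos'],state()['opening'])
E
```

```text
top knob 13 [ 531.90419598 -135.28058502  100.54811799]
[233.69597157 199.63737338]
flange 68 [ 483.66705037 -168.2502073    79.48422424] [ 464.99425422 -192.86682109   77.50441049] [ 501.61056061 -141.17554974   82.30656574]
scene knob 23 [ 536.16058976 -133.81903767  100.43559876]
[180.67269292 177.90769255]
flange 79 [ 486.70931987 -168.22840801   79.46080576] [ 462.18539796 -194.2257848    77.56537479] [ 504.76282879 -141.26212863   81.85057834]
[554.80644099 111.06915676 223.11414324] 0.8755951012635325
```

View pics/b.png

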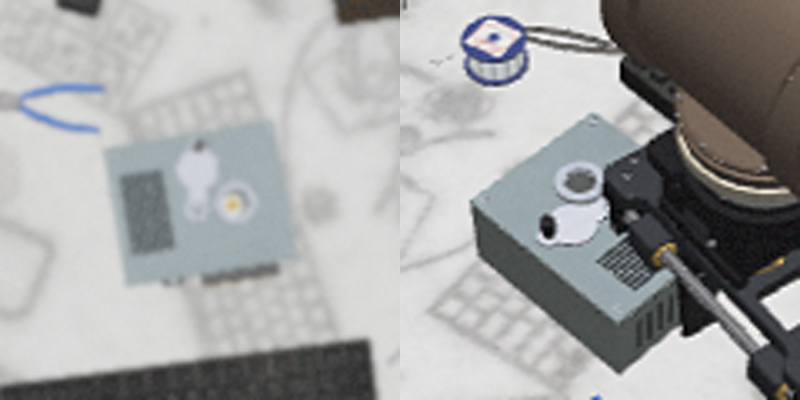

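The cover is clear (knob at about (534, −135), cover about 1.4 rad), and the brass contact is visible in the bore at crop position (233,205). Now I'll grasp the pen.

Request:
carry_out(moves=[{"dx": 0, "dy": 0.001, "dz": 0.03, "twist": 0}, {"dx": 0, "dy": 0.001, "dz": 0.06, "twist": 0}, {"dx": 0, "dy": 0.001, "dz": 0.085, "twist": 0}, {"dx": 0, "dy": 0.001, "dz": 0.098, "twist": 0}, {"dx": 0, "dy": 0.001, "dz": 0.098, "twist": 0}])

```text
t: 6.2
eef_pos: [554.3, 112.4, 123.9]
tcp_rot: [-3.141, -0.003, 3.141]
ft_force: [0.3, -0.3, 0.8]
opening: 0.949
```

```bash
python3 - <<'E'
from h import *
for n in("top","scene"):
    p,d=read_camera(n); cv2.imwrite(f"pics/g_{n}.png",p[:,:,::-1]); 
u,v=proj("scene",[555,112,140])[0].astype(int); 
cv2.imwrite("pics/g.png",cv2.resize(p[v-60:v+60,u-60:u+60,::-1],(500,500),interpolation=cv2.INTER_CUBIC)); print(state()['eef_pos'])
E
```

```text
[555.21056766 112.82252902 125.88470094]
```

View pics/g.png

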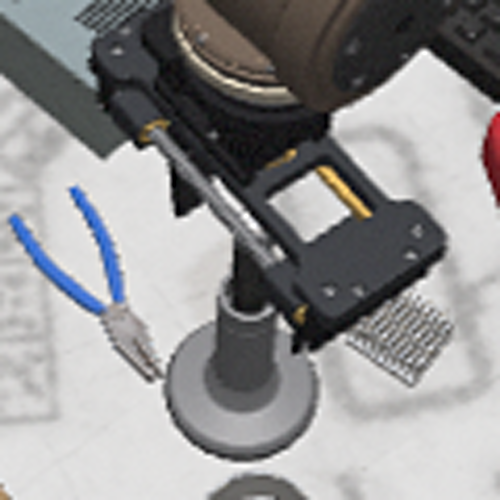

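The pen stands between the open fingers, so I'll close them.

Request:
carry_out(moves=[{"dx": 0, "dy": 0, "dz": 0, "twist": 0}, {"dx": 0, "dy": 0, "dz": 0, "twist": 0}, {"dx": 0, "dy": 0, "dz": 0, "twist": 0}, {"dx": 0, "dy": 0, "dz": 0, "twist": 0}, {"dx": 0, "dy": 0, "dz": 0, "twist": 0}], grip=0)

```text
t: 6.8
eef_pos: [554.7, 113.3, 125.3]
tcp_rot: [3.141, 0.0, -3.141]
ft_force: [0.0, 0.2, -0.3]
opening: 0.583
```

Request:
carry_out(moves=[{"dx": 0, "dy": 0, "dz": 0, "twist": 0}, {"dx": 0, "dy": 0, "dz": 0, "twist": 0}, {"dx": 0, "dy": 0, "dz": 0, "twist": 0}, {"dx": 0, "dy": 0, "dz": 0, "twist": 0}, {"dx": 0, "dy": 0, "dz": 0, "twist": 0}])

```text
t: 7.3
eef_pos: [554.7, 113.2, 125.1]
tcp_rot: [3.142, 0.0, -3.141]
ft_force: [0.7, 0.5, -0.0]
opening: 0.204
```

Request:
carry_out(moves=[{"dx": 0, "dy": 0, "dz": 0, "twist": 0}, {"dx": 0, "dy": 0, "dz": 0, "twist": 0}, {"dx": 0, "dy": 0, "dz": 0, "twist": 0}, {"dx": 0, "dy": 0, "dz": 0, "twist": 0}, {"dx": 0, "dy": 0, "dz": 0, "twist": 0}])

```text
t: 7.8
eef_pos: [554.7, 113.2, 125.1]
tcp_rot: [3.142, 0.0, -3.141]
ft_force: [-0.1, -0.3, 0.3]
opening: 0.201
```

Request:
carry_out(moves=[{"dx": 0, "dy": 0, "dz": -0.01, "twist": 0}, {"dx": 0, "dy": 0, "dz": -0.03, "twist": 0}, {"dx": 0, "dy": 0, "dz": -0.05, "twist": 0}, {"dx": 0, "dy": 0, "dz": -0.07, "twist": 0}, {"dx": 0, "dy": 0, "dz": -0.09, "twist": 0}])

```text
t: 8.3
eef_pos: [554.6, 113.2, 216.7]
tcp_rot: [3.141, 0.0, -3.141]
ft_force: [-0.4, -0.3, -0.9]
opening: 0.202
```

Request:
carry_out(moves=[{"dx": 0, "dy": 0, "dz": -0.01, "twist": 0}, {"dx": 0, "dy": 0, "dz": -0.018, "twist": 0}, {"dx": 0, "dy": 0, "dz": -0.02, "twist": 0}, {"dx": 0, "dy": 0, "dz": -0.02, "twist": 0}, {"dx": 0, "dy": 0, "dz": -0.02, "twist": 0}])

```text
t: 8.8
eef_pos: [554.4, 113.1, 234.4]
tcp_rot: [-3.142, -0.001, -3.141]
ft_force: [0.5, 0.1, -1.4]
opening: 0.209
```

```bash
python3 - <<'E'
from h import *
s=state();print(s['eef_pos'],s['tcp_rot'],s['opening'],s['ft_force'])
p,d=read_camera("scene");np.savez("scene2.npz",p=p,d=d);q,e=read_camera("top");np.savez("top2.npz",p=q,d=e)
u,v=proj("scene",[555,113,150])[0].astype(int);print(u,v)
cv2.imwrite("pics/l.png",np.hstack([cv2.resize(p[v-40:v+40,u-40:u+40,::-1],(400,400),interpolation=cv2.INTER_CUBIC),cv2.resize(np.load("top1.npz")['p'][160:220,240:300,::-1],(400,400),interpolation=cv2.INTER_CUBIC)]))
print(proj("scene",[[554.7,113.2,z] for z in(127,200)]))
E
```

```text
[554.4396683  113.1353387  234.40163317] [-3.14156802e+00 -1.17427580e-03 -3.14149364e+00] 0.20925637782372689 [ 0.53848613  0.12378649 -1.37941707]
288 262
[[288.6234144  267.76375372]
 [290.33887087 248.99491516]]
```

View pics/l.png

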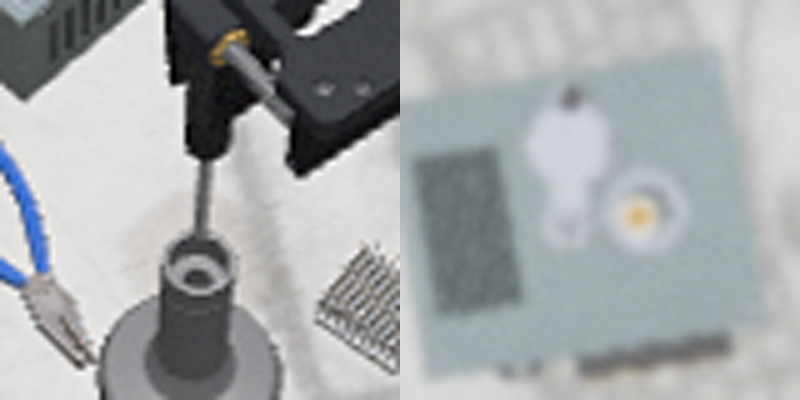

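The pen is clear of the stand and upright to about 0.02 rad, with the tip seen at about (287.8, 268.5) against (288.6, 267.8) expected. Next I'll refine the port position from the flange outline.

```bash
python3 - <<'E'
from h import *
def unproj(n,uv,z):
    c=camera_info(n);r=c['R'].T@np.linalg.inv(c['mtx'])@[uv[0],uv[1],1];o=-c['R'].T@c['t'];return o+r*(z-o[2])/r[2]
# template fit: maximise brightness contrast flange annulus(12.8..19) minus outside ring(21..25), by projecting 3D circle
from scipy.optimize import minimize
a=np.linspace(0,2*np.pi,72,endpoint=False)
def ring(c,r,z): return np.c_[c[0]+r*np.cos(a),c[1]+r*np.sin(a),np.full(72,z)]
for n in("top","scene"):
  for k in("1","2"):
    f=np.load(n+k+".npz");g=cv2.cvtColor(f['p'],cv2.COLOR_RGB2GRAY).astype(np.float32)
    def s(c,r): q=proj(n,ring(c,r,80)).astype(np.float32);return cv2.remap(g,q[:,:1],q[:,1:],cv2.INTER_LINEAR).ravel()
    # use only half away from the cover for the outside (cover lies toward +y,+x)
    m=np.cos(a-np.arctan2(36,-6))<0.5
    if n=="scene": m&= (np.cos(a-np.arctan2(.46,.64)+0)<0.3)|True
    cost=lambda c:-(sum(s(c,r).mean() for r in(14,16,18))/3-np.mean([s(c,r)[m].mean() for r in(22,24)])-0.5*(s(c,8).mean()-s(c,16).mean())*-0)
    best=min(((cost((x,y)),x,y) for x in np.arange(474,494,.5) for y in np.arange(-180,-158,.5)))
    print(n,k,best)
    # corner-based: case top outline vertical-range fit
    P=cloud(n,f['d']);t=P[np.isfinite(P[...,0])&(abs(P[...,2]-74)<4)&(P[...,1]<-40)&(P[...,1]>-240)&(P[...,0]>390)&(P[...,0]<580)]
    print(cv2.minAreaRect(t[:,:2].astype(np.float32)))
# pen rod in scene2, by dark-vs-bench profile
f=np.load("scene2.npz");g=cv2.cvtColor(f['p'],cv2.COLOR_RGB2GRAY).astype(float)
for v in range(252,272):
    print(v,g[v,281:297].astype(int))
E
```

```text
Traceback (most recent call last):
  File "h.py", line 8, in proj
    c=camera_info(n);q=(np.atleast_2d(X)@c['R'].T+c['t'])@c['mtx'].T; return q[:,:2]/q[:,2:]
ValueError: time passes only in moves, steps and waits
```

```bash
sed -i 's/^from cell import \*/from cell import *\nCI={n:camera_info(n) for n in("top","scene")}/; s/c=camera_info(n)/c=CI[n]/' h.py; python3 - <<'E'
from h import *
a=np.linspace(0,2*np.pi,72,endpoint=False)
m=np.cos(a-np.arctan2(36,-6))<0.5
for n in("top","scene"):
    f=np.load(n+"1.npz");g=cv2.cvtColor(f['p'],cv2.COLOR_RGB2GRAY).astype(np.float32)
    def s(c,r): q=proj(n,np.c_[c[0]+r*np.cos(a),c[1]+r*np.sin(a),np.full(72,80)]).astype(np.float32);return cv2.remap(g,q[:,:1].copy(),q[:,1:].copy(),cv2.INTER_LINEAR).ravel()
    cost=lambda c:-np.mean([s(c,r).mean() for r in(14,16,18)])+np.mean([s(c,r)[m].mean() for r in(22,24)])
    print(n,min((cost((x,y)),x,y) for x in np.arange(474,494,.5) for y in np.arange(-180,-158,.5)))
f=np.load("scene2.npz");g=cv2.cvtColor(f['p'],cv2.COLOR_RGB2GRAY).astype(int)
for v in range(252,272,2): print(v,g[v,281:297])
E
```

```text
top (np.float32(-19.539093), np.float64(483.5), np.float64(-171.5))
scene (np.float32(-38.54042), np.float64(485.5), np.float64(-169.5))
252 [225 225 227 215 109  29  21  29  27  23  28  45 129 202 187 182]
254 [226 224 223 222 227 233 218  71  77 137 230 222 213 197 183 181]
256 [222 223 218 220 223 220 174  85 101 160 220 213 210 199 187 183]
258 [222 223 221 220 224 218 143  88 116 185 224 220 216 211 202 188]
260 [218 215 212 212 212 199 135  90 127 198 217 218 218 214 206 194]
262 [211 207 207 207 212 197 109  89 124 189 209 204 202 208 207 199]
264 [206 206 206 210 211 189  83  92 136 209 204 202 200 201 202 197]
266 [210 207 207 210 214 192  83 100 152 209 203 202 199 194 191 195]
268 [212 212 204 175 170 135  92 100 124 167 195 205 202 203 198 193]
270 [200 158 131  55  63  66  68  67  63  58  96 164 183 205 198 194]
```

Request:
carry_out(moves=[{"dx": 0.005, "dy": -0.02, "dz": 0, "twist": 0}, {"dx": 0.013, "dy": -0.05, "dz": 0, "twist": 0}, {"dx": 0.02, "dy": -0.08, "dz": 0, "twist": 0}, {"dx": 0.03, "dy": -0.12, "dz": 0, "twist": 0}, {"dx": 0.04, "dy": -0.16, "dz": 0, "twist": 0}])

```text
t: 9.4
eef_pos: [514.1, -47.9, 234.8]
tcp_rot: [3.141, -0.0, -3.141]
ft_force: [0.0, -1.3, -1.5]
opening: 0.208
```

Request:
carry_out(moves=[{"dx": 0.01, "dy": -0.04, "dz": 0, "twist": 0}, {"dx": 0.02, "dy": -0.08, "dz": 0, "twist": 0}, {"dx": 0.028, "dy": -0.11, "dz": 0, "twist": 0}, {"dx": 0.0314, "dy": -0.1227, "dz": 0, "twist": 0}, {"dx": 0.0314, "dy": -0.1227, "dz": 0, "twist": 0}])

```text
t: 9.9
eef_pos: [483.0, -170.6, 234.8]
tcp_rot: [3.141, -0.0, 3.139]
ft_force: [-0.9, 0.3, 0.0]
opening: 0.207
```

Request:
carry_out(moves=[{"dx": 0, "dy": 0, "dz": 0.01, "twist": 0}, {"dx": 0, "dy": 0, "dz": 0.02, "twist": 0}, {"dx": 0, "dy": 0, "dz": 0.03, "twist": 0}, {"dx": 0, "dy": 0, "dz": 0.033, "twist": 0}, {"dx": 0, "dy": 0, "dz": 0.033, "twist": 0}])

```text
t: 10.4
eef_pos: [483.3, -169.0, 201.4]
tcp_rot: [3.141, -0.001, -3.141]
ft_force: [0.0, -0.0, -0.9]
opening: 0.205
```

```bash
python3 - <<'E'
from h import *
s=state();print(s['eef_pos'],s['tcp_rot'],s['opening'],s['ft_force'])
p,d=read_camera("scene");q,e=read_camera("top");np.savez("h3.npz",p=p,q=q)
X=s['eef_pos'];tip=X-[0,0,109];print(tip,proj("scene",[tip,[tip[0],tip[1],80]]),proj("scene",[483.3,-169.5,80]))
u,v=map(int,proj("scene",[483.3,-169.5,85])[0]);u-=20;v-=20;print(u,v)
cv2.imwrite("pics/h.png",np.hstack([cv2.resize(p[v:v+40,u:u+40,::-1],(400,400),interpolation=cv2.INTER_CUBIC),cv2.resize(q[150:230,220:300,::-1],(400,400),interpolation=cv2.INTER_CUBIC)]))
E
```

```text
[ 483.29072697 -168.99410787  201.37010125] [ 3.14089905e+00 -1.12978899e-03 -3.14072611e+00] 0.2049817990864261 [ 7.64358322e-04 -2.65888116e-02 -8.55107533e-01]
[ 483.29072697 -168.99410787   92.37010125] [[241.10433099 180.09583937]
 [241.28190754 183.29461428]] [[241.16606363 183.17278252]]
221 161
```

View pics/h.png

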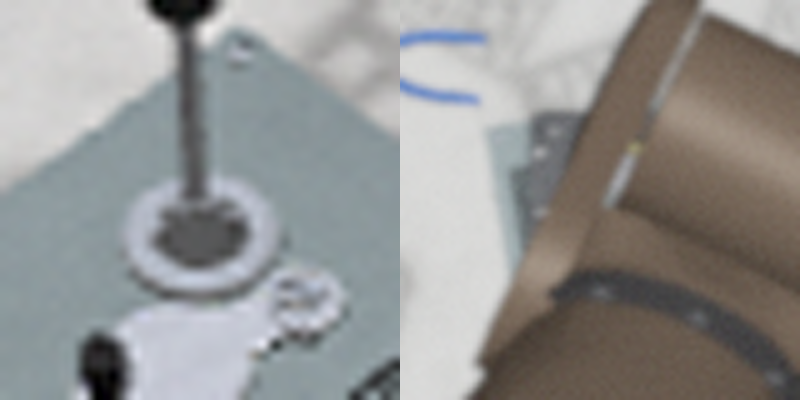

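In the scene view the rod tip is at crop (196,200). Projected down to the mouth, that is about (198,231), and the bore centre is at about (201,232), so the pen is centred to within about 1 mm. Lowering now.

Request:
carry_out(moves=[{"dx": 0, "dy": 0, "dz": 0.008, "twist": 0}, {"dx": 0, "dy": 0, "dz": 0.016, "twist": 0}, {"dx": 0, "dy": 0, "dz": 0.022, "twist": 0}, {"dx": 0, "dy": 0, "dz": 0.025, "twist": 0}, {"dx": 0, "dy": 0, "dz": 0.025, "twist": 0}])

```text
t: 11.0
eef_pos: [483.2, -169.5, 176.6]
tcp_rot: [3.141, -0.001, -3.142]
ft_force: [-0.1, 0.5, -0.8]
opening: 0.209
```

Request:
carry_out(moves=[{"dx": 0, "dy": 0, "dz": 0.007, "twist": 0}, {"dx": 0, "dy": 0, "dz": 0.014, "twist": 0}, {"dx": 0, "dy": 0, "dz": 0.02, "twist": 0}, {"dx": 0, "dy": 0, "dz": 0.024, "twist": 0}, {"dx": 0, "dy": 0, "dz": 0.024, "twist": 0}])

```text
t: 11.5
eef_pos: [483.1, -169.4, 152.4]
tcp_rot: [3.141, -0.001, -3.141]
ft_force: [0.9, -0.2, -1.1]
opening: 0.206
```

Request:
carry_out(moves=[{"dx": 0, "dy": 0, "dz": 0.002, "twist": 0}, {"dx": 0, "dy": 0, "dz": 0.004, "twist": 0}, {"dx": 0, "dy": 0, "dz": 0.006, "twist": 0}, {"dx": 0, "dy": 0, "dz": 0.006, "twist": 0}, {"dx": 0, "dy": 0, "dz": 0.006, "twist": 0}])

```text
t: 12.0
eef_pos: [483.4, -169.5, 147.1]
tcp_rot: [3.142, 0.0, -3.141]
ft_force: [-0.1, 0.7, -1.9]
opening: 0.207
```

Request:
carry_out(moves=[{"dx": 0, "dy": 0, "dz": 0.001, "twist": 0}, {"dx": 0, "dy": 0, "dz": 0.002, "twist": 0}, {"dx": 0, "dy": 0, "dz": 0.003, "twist": 0}, {"dx": 0, "dy": 0, "dz": 0.004, "twist": 0}, {"dx": 0, "dy": 0, "dz": 0.004, "twist": 0}])

```text
t: 12.5
eef_pos: [483.4, -169.5, 143.1]
tcp_rot: [3.142, 0.0, -3.141]
ft_force: [-0.6, 1.2, 1.5]
opening: 0.207
```

Request:
carry_out(moves=[{"dx": 0, "dy": 0, "dz": 0.001, "twist": 0}, {"dx": 0, "dy": 0, "dz": 0.002, "twist": 0}, {"dx": 0, "dy": 0, "dz": 0.002, "twist": 0}, {"dx": 0, "dy": 0, "dz": 0.002, "twist": 0}, {"dx": 0, "dy": 0, "dz": 0.002, "twist": 0}])

```text
t: 13.0
eef_pos: [483.4, -169.5, 141.1]
tcp_rot: [3.142, 0.0, -3.141]
ft_force: [-0.5, 0.4, 1.4]
opening: 0.206
```

```bash
python3 - <<'E'
from h import *
F=[]
for i in range(6): read_camera("top"); F.append(state()['ft_force'])
print(np.mean(F,0),np.std(F,0),state()['eef_pos'])
E
```

```text
[ 0.31424955 -0.00541873  1.83853349] [0.61049936 0.398094   0.34368772] [ 483.36370789 -169.53025488  141.11932937]
```

Contact force is about 2.7 N, so travel is about 4 mm by both force and geometry. I'll go 2 mm deeper, to half travel.

Request:
carry_out(moves=[{"dx": 0, "dy": 0, "dz": 0.001, "twist": 0}, {"dx": 0, "dy": 0, "dz": 0.002, "twist": 0}, {"dx": 0, "dy": 0, "dz": 0.002, "twist": 0}, {"dx": 0, "dy": 0, "dz": 0.002, "twist": 0}, {"dx": 0, "dy": 0, "dz": 0.002, "twist": 0}])

```text
t: 13.8
eef_pos: [483.4, -169.5, 139.1]
tcp_rot: [3.142, 0.0, -3.141]
ft_force: [0.7, 0.9, 3.2]
opening: 0.207
```

```bash
python3 - <<'E'
from h import *
F=[]
for i in range(10): p,d=read_camera("scene"); F.append(state()['ft_force'])
print(np.mean(F,0),np.std(F,0),state()['eef_pos'],state()['tcp_rot'],state()['opening'])
cv2.imwrite("pics/z.png",cv2.resize(p[151:211,211:271,::-1],(600,600),interpolation=cv2.INTER_CUBIC))
E
```

```text
[0.14471721 0.30432617 2.48938693] [0.53855741 0.71092359 0.59572994] [ 483.33796502 -169.52891437  139.11894842] [ 3.14152430e+00  6.23082139e-05 -3.14144618e+00] 0.20780073248611464
```

View pics/z.png

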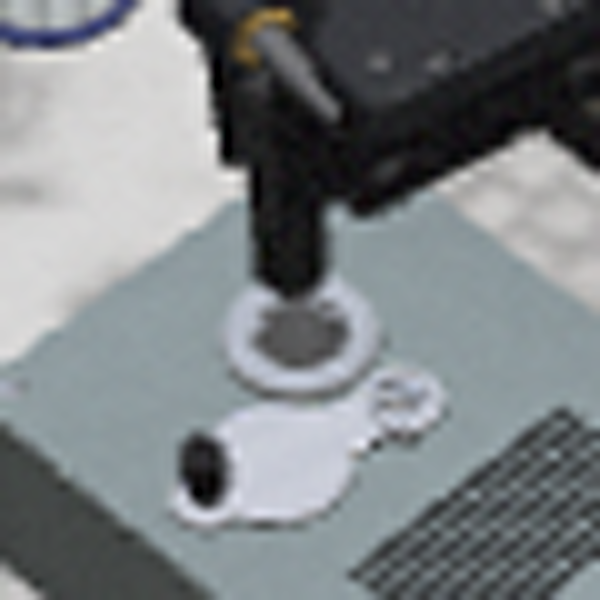

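The rod is in the bore, with the pen's shoulder above the flange. Spring force is about 3.4 N, which matches half travel, and the cover is aside. Handing in.

```bash
python3 -c "
from cell import *
print(job_done())"
```

```text
the job is handed in; nothing more can be done
None
```

I swung the cover clear and pressed the pen about halfway onto the sprung contact. I handed the job in at about 14.3 s with the gripper still holding the pen. No verdict was reported, so these are my own last checks:

- **Cover:** pushed toward the back with the shut fingers, to about 1.4 rad. The last picture still shows it clear of the port.
- **Pen in the port:** the tool is vertical, and the rod looked upright to about 0.02 rad after the lift. Hovering over the mouth, the rod was within about 1 mm of the bore's axis. The last picture shows the pen's shoulder clear above the flange.
- **Press:** the averaged contact force is about 3.4 N (3.3 N is half travel), and the height works out to about 6 mm of travel. The highest vertical reading was about 3.2 N, or about 4 N on the contact with the pen's weight added, against the 15 N limit.
- **Sleeve and case:** sideways force stayed at the noise level, averaging under 0.4 N with about 0.6 N of scatter. That shows no sign of touching, but it is too coarse to rule out a touch near the 0.3 N limit.
- **Disagreements:** the two cameras differed by 2–3 mm on the port's position. I corrected for that by comparing the pen and port in the same picture.
- **Bystanders:** I made no final measurement of them. Neither the arm nor the pen came near them.

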